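# Clear a jammed marker disc and shut the bin's outlet

### The arm

A 6-joint arm with a two-finger parallel gripper is mounted at the origin on the work surface. World frame = base frame: x ahead of the robot, y to its left, z up, the work surface at z = 0. Lengths are in m, angles in rad, forces in N, time in s.
With the tool pointing down it reaches from about 0.4 to 0.825 m from the base axis. Payload 7 kg.
Tool frame: the origin (TCP) lies at the very end of the fingers, on their centre line; the grasp point (between the pads) lies 19 mm behind it; z points along the fingers, x is the direction in which the jaws open and shut, and the axes are right-handed (so a half turn about z gives the same grasp; the last joint's range is limited). The gripper opens to 88 mm and grips with 3 to 60 N. Pads are 19 mm wide; open, the fingers measure 130 mm over their backs; the gripper's body (78 mm by 193 mm) begins 47 mm behind the grasp point.
Start: joints at [-1.012, 0.359, 0.012, 0, -1.224, -0.288], TCP at [0.181, -0.65, 0.227] pointing down, gripper open.
Joint ranges: [-3.07, 3.07], [-1.43, 2.12], [-1.02, 1.25], [-3.03, 1.67], [-3.05, -0], [-3.03, 3.03]. Speed limits (rad/s): [2.39, 2.39, 3.01, 3.14, 3.14, 3.14].

### API

Orientations are given as a unit quaternion [x, y, z, w].
In Python, from workcell import bot gives the robot as it stands. The module is installed in compiled form; this text tells all that it offers.
- The arm moves only by the shell command python3 -m handwheel 'ROWS' [FORCE]. ROWS is a JSON object of lists of equal length, an entry for each row: "grip": the closure, from -1 (fully open) to 1 (shut); "translation": the shift along the tool's x, y, z in mm, a list of three; "rot": the turn, a rotation vector about the tool's x, y, z in degrees, a list of three. In form: {"grip": [grip, ...], "translation": [[tx, ty, tz], ...], "rot": [[wx, wy, wz], ...]}. A call has 1 to 10 rows; each row shifts and turns the pose as measured when the row begins, along the tool's axes as they then stand; what a row does not reach is not made up. A row lasts 1/12 s, in which the tool goes at most 41.7 mm and 7.16 degrees, less where a joint would pass 70% of its speed; a pose out of reach is approached as far as the arm can. A call is refused whole if a number of a shift passes 41.7 or a number of a turn 7.16, either way. A call with a gripper value outside its range is refused whole. The fingers move at their own pace and stop on an object; FORCE is the grip in N (left out, the last holds). Time passes only in rows, so rows that do not move let the fingers close. It gives the time, the measured TCP pose, the force and the opening at its end, in the units of the state.
- bot.get_obs(): the state, without advancing time (a new reading comes with each control period).
- bot.get_image(name): name is "scene" or "top" or "wrist"; returns a dict with "color" (420x560x3 uint8, red, green, blue), "intrinsics" (3x3 intrinsics, pixels), "k1" (the pictures are not rectified: a ray, as slopes to the right and down, at radius r is drawn at 1 + k1 r^2 times it, then the intrinsics apply), "view" (4x4, takes a point from world to camera coordinates). Camera axes: x right, y down, z forward; pixel columns grow to the right and rows downward; lengths in m; the calibration is good to about 2 mm. A picture is of the moment at which its call begins. There is no depth.
- bot.close_job(): hands the job in, once; it reports no verdict.
The state is a dict: "clock": time; "qpos": joint angles; "joint_vel": joint speeds; "joint_efforts": joint torques, N m; "ee_pos": TCP position; "ee_rot": TCP orientation; "wrist_force": force on the tool from outside, world axes, zero at the start; "wrist_torque": the same for the moment, N m; "finger_gap": finger opening in m.
Only numpy, scipy, OpenCV 4.12 (cv2) and the standard library are available. Lean on these libraries where they do the work, as an engineer would, in place of code of your own. Each camera call takes 0.05 s, during which the arm holds its last target.

### The job

A round marker disc has jammed in the outlet of the shallow sorting bin, so the outlet's shutter cannot close. Nudge the stuck disc back until it is wholly inside the bin and clear of the outlet, sliding it along the floor without lifting it out, and then push the shutter fully shut by its chrome handle. Both marker discs must end lying flat inside the bin.

Things in the scene. Friction and masses are not known exactly. Their poses are not given: they have to be found in the camera images.
- bin: Fixed shallow aluminium bin, open top, dark floor 5 mm above the table, walls 28 mm high. Origin: middle of the outlet in its front wall, at table height; x leads into the bin, y left along the front wall, z up. Outlet 64 mm wide, wall 6 mm thick (x -3 to 3 mm). Floor from x = -50 mm (apron outside) to 189 mm; inside y is -139 to 139 mm. The stuck disc lies in the outlet within 10 mm of the origin.
- disc_a_center (a point): One of two like aluminium marker discs, 56 mm across, 18 mm thick, about 0.1 kg, lying flat in the bin. The point is its centre, 9 mm above its underside; z is up. Either may be the stuck one; the other lies loose behind it.
- disc_b_center (a point): One of two like aluminium marker discs, 56 mm across, 18 mm thick, about 0.1 kg, lying flat in the bin. The point is its centre, 9 mm above its underside; z is up. Either may be the stuck one; the other lies loose behind it.
- shutter (a joint): Upright steel shutter, 84 x 5 mm, top 30 mm above the table, sliding along the front wall's outside. 0 m is open (parked at the outlet's +y side), 0.100 m is shut against a stop; stays where left, slides at about 2 N. Its chrome handle, an upright post 12 mm thick (15 mm at its cap), 28 to 58 mm above the table, stands at x = -8 mm, y = 100 mm minus this value in the bin's frame.
There are look-alikes about, which are no part of the job. Leave any turquoise or yellow look-alike of the part that bears disc_b_center alone.

How it is judged:
On the way, in this order (a step that is already met when the one before it is completed fails the run):
1. the stuck disc has been nudged back so that both discs are wholly inside the bin, clear of the outlet (x of each of disc_a_center, disc_b_center in the frame of bin above 0.029 m), for 0.2 s.
2. the shutter is pushed shut (value of joint shutter above 0.09 m), for 0.2 s.
At the end, for the whole second after the job is handed in: Both marker discs lie at rest and flat (within 10 degrees) on the bin's floor inside the walls, their centres at least 29 mm in from the middle of the outlet, and the shutter is within 10 mm of fully shut (all of step 1 and x of each of disc_a_center, disc_b_center in the frame of bin below 0.19 m and y of disc_a_center in the frame of bin between -0.14 and 0.14 m and z of disc_a_center in the frame of bin between 0.005 and 0.022 m and angle between each of disc_a_center, disc_b_center's own z axis and vertical below 0.17 rad and linear speed of each of disc_a, disc_b below 0.02 m/s and y of disc_b_center in the frame of bin between -0.14 and 0.14 m and z of disc_b_center in the frame of bin between 0.005 and 0.022 m and value of joint shutter above 0.09 m); the robot touches nothing.
It fails at once if a marker disc is lifted more than 20 mm off the bin's floor (z of any of disc_a_center, disc_b_center in the frame of bin above 0.034 m).
It also fails if it takes over 38 s, if anything falls off the work surface, if the arm or the gripper's body presses on something with over 40 N, if the wrist force passes 120 N, or if a joint passes its speed limit or range.

## Working session

There is one attempt and no reset: what is moved stays moved. The work goes in short steps, Python scripts to look and compute and a shell command to move; the robot and the scene stay as the last step left them, time stands still between calls to the robot, and variables do not carry over. Pictures are saved under pics/ and viewed, and the job is handed in when it is done.

```bash
mkdir -p pics
cat > h.py <<'E'
import numpy as np, cv2
from workcell import bot
def snap(n,f):
    d=bot.get_image(n); cv2.imwrite(f'pics/{f}.png',cv2.cvtColor(d['color'],cv2.COLOR_RGB2BGR))
    np.savez(f'pics/{f}.npz',K=d['intrinsics'],k1=d['k1'],V=d['view']); return d
def load(f): return np.load(f'pics/{f}.npz')
def px2w(c,u,v,z):
    K,k1,V=np.array(c['K']),float(c['k1']),np.array(c['V'])
    p=cv2.undistortPoints(np.array([[[u,v]]],float),K,np.array([k1,0,0,0,0]))[0,0]
    R,t=V[:3,:3],V[:3,3]; o=-R.T@t; r=R.T@np.array([p[0],p[1],1]); s=(z-o[2])/r[2]; return o+s*r
def w2px(c,P):
    K,k1,V=np.array(c['K']),float(c['k1']),np.array(c['V'])
    return cv2.projectPoints(np.array(P,float).reshape(-1,3),cv2.Rodrigues(V[:3,:3])[0],V[:3,3],K,np.array([k1,0,0,0,0]))[0][:,0]
E
python3 - <<'E'
from h import *
for n in('scene','top'): snap(n,n+'0')
o=bot.get_obs(); print(o)
E
```

```text
{'clock': 0.1, 'qpos': array([-1.01189860e+00,  3.59290308e-01,  1.11415610e-02, -3.35654688e-04,
       -1.22408788e+00, -2.88130123e-01]), 'joint_vel': array([ 5.61169846e-04,  3.48806015e-05,  3.58121855e-03,  1.31695942e-03,
        1.03450170e-03, -8.49913474e-04]), 'joint_efforts': array([-5.15092888e-04, -5.84161162e+01,  2.93754405e+01,  7.01551214e+00,
        1.02741370e-02, -6.48913397e-05]), 'ee_pos': array([ 0.1804253 , -0.64997864,  0.22572374]), 'ee_rot': array([ 6.05243162e-01,  7.96040308e-01,  4.02538358e-04, -6.17637675e-04]), 'wrist_force': array([-0.07251825, -0.01344448,  0.27016382]), 'wrist_torque': array([-0.01013518, -0.00168343,  0.01575327]), 'finger_gap': 0.08727224682601604}
```

View pics/top0.png

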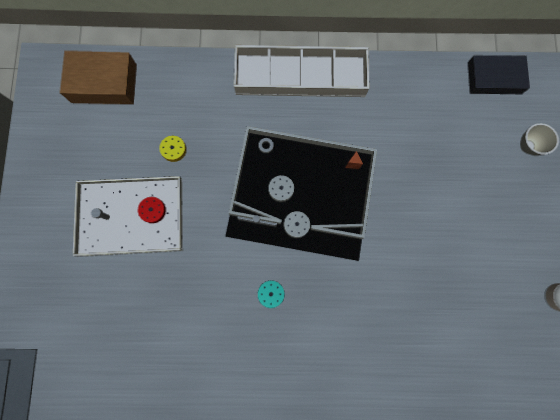

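View pics/scene0.png

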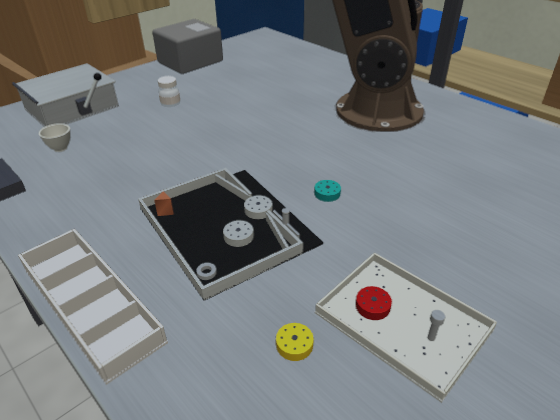

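Run:
```python
from h import *
a=cv2.imread('pics/top0.png')[120:310,210:390]; cv2.imwrite('pics/z1.png',cv2.resize(a,None,fx=3.1,fy=3.1,interpolation=cv2.INTER_CUBIC))
a=cv2.imread('pics/scene0.png')[160:300,130:350]; cv2.imwrite('pics/z2.png',cv2.resize(a,None,fx=3.5,fy=3.5,interpolation=cv2.INTER_CUBIC))
c=load('top0')
for n,u,v,z in[('stuck',297,224,.023),('loose',281,188,.023),('turq',271,294,.018),('backL',248,131,.028),('backR',374,150,.028),('frontR',361,236,.028),('frontL',231,212,.028)]: print(n,px2w(c,u,v,z))
print(w2px(c,[0,0,0]))
```

```text
stuck [0.5266203  0.10766667 0.023     ]
loose [0.60434122 0.14242053 0.023     ]
turq [0.38117737 0.16038599 0.018     ]
backL [0.7302866  0.21627993 0.028     ]
backR [ 0.6911115  -0.05925983  0.028     ]
frontR [ 0.50238902 -0.02620706  0.028     ]
frontL [0.54956529 0.24737147 0.028     ]
[[351.87724445 500.15587683]]
```

View pics/z1.png

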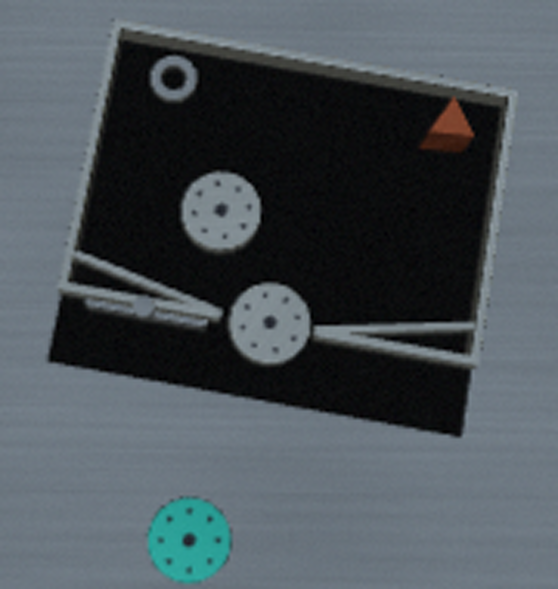

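View pics/z2.png

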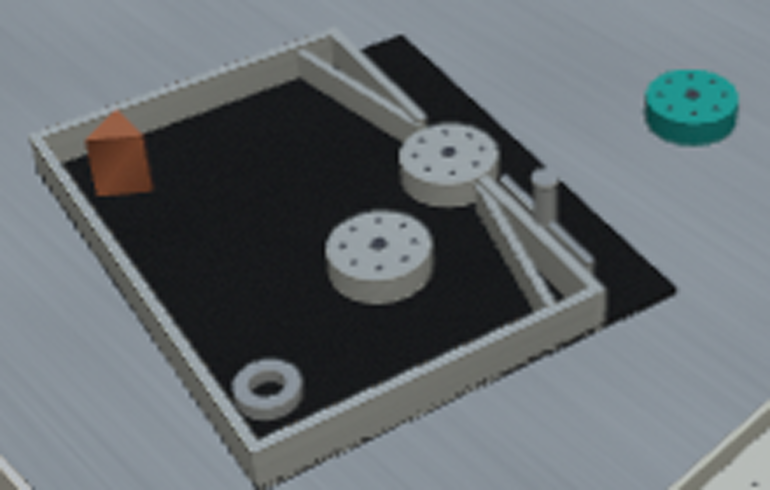

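```bash
cat > fit.py <<'E'
from h import *
from scipy.optimize import least_squares
c=load('top0')
Z=lambda u,v:(210+(u+.5)/3.1-.5,120+(v+.5)/3.1-.5)
img=np.array([Z(116,21),Z(517,93),Z(479,366),Z(60,292)])
mod=np.array([[195,145,28],[195,-145,28],[-3,-145,28],[-3,145,28]])/1e3
def T(p,P):
    P=np.asarray(P,float).reshape(-1,3);cs,s=np.cos(p[2]),np.sin(p[2]);return np.c_[p[0]+cs*P[:,0]-s*P[:,1],p[1]+s*P[:,0]+cs*P[:,1],P[:,2]]
r=least_squares(lambda p:(w2px(c,T(p,mod))-img).ravel(),[.52,.11,-.15]);p=r.x
if __name__=='__main__':
    print(p,r.fun.round(1)); np.save('bin.npy',p)
    inv=lambda w:(np.array([[np.cos(p[2]),np.sin(p[2])],[-np.sin(p[2]),np.cos(p[2])]])@(w[:2]-p[:2]))
    for n,q,z in[('stuck',Z(269,323),.023),('loose',Z(221,211),.023),('handle',Z(144,303),.058),('ring',Z(174,78),.015)]:
        w=px2w(c,*q,z);print(n,w,inv(w))
    for f in('scene0','top0'):
        a=cv2.imread(f'pics/{f}.png'); cc=load(f)
        for P in [*mod,[0,0,.005],[-.05,.145,.005],[-.05,-.145,.005],[-.008,.1,.058],[0,.032,.028],[0,-.032,.028]]:
            u=w2px(cc,T(p,P))[0]; cv2.circle(a,tuple(int(round(x)) for x in u),1,(0,0,255),-1)
        cv2.imwrite(f'pics/o_{f}.png',cv2.resize(a[120:310,130:390],None,fx=3,fy=3))
E
python3 fit.py
```

```text
[ 0.52469317  0.10902059 -0.16603561] [-0.6 -0.1  0.7 -0.5  0.4  0.5 -0.5 -0.1]
stuck [0.52691407 0.10886322 0.023     ] [0.00221637 0.00021185]
loose [0.60494526 0.14253155 0.023     ] [0.07360995 0.04631367]
handle [0.53392877 0.19264282 0.058     ] [-0.00471198  0.08399864]
ring [0.70391279 0.17712882 0.015     ] [0.16549844 0.09679189]
```

View pics/o_scene0.png

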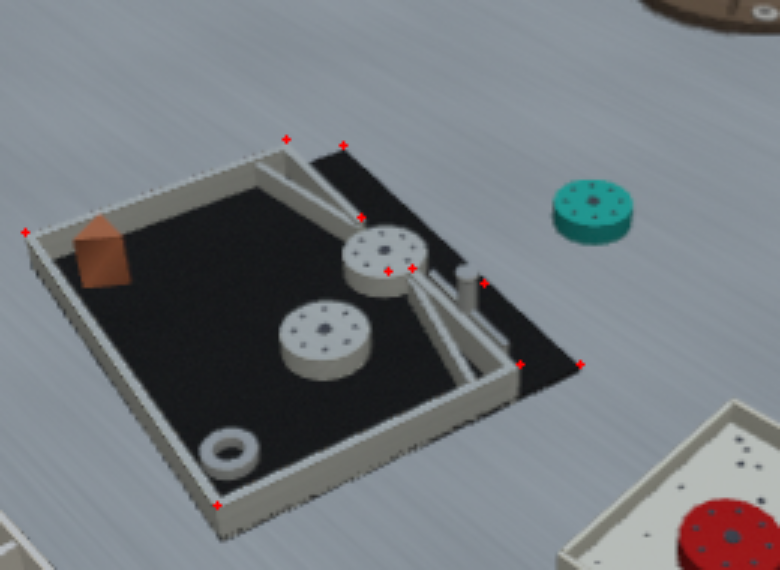

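View pics/o_top0.png

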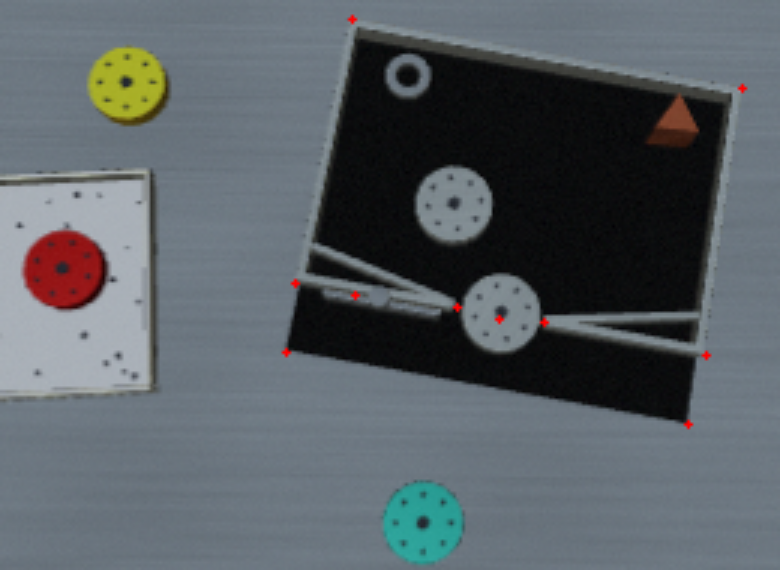

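```bash
python3 -m handwheel '{"grip":[1,1,1,1,1,1,1,1,1,1],"translation":[[0,0,0],[0,0,0],[0,0,0],[0,0,0],[20,34,0],[20,34,0],[20,34,0],[20,34,0],[20,34,0],[40,0,0]],"rot":[[0,0,6.25],[0,0,6.25],[0,0,6.25],[0,0,6.25],[0,0,0],[0,0,0],[0,0,0],[0,0,0],[0,0,0],[0,0,0]]}' 20
cat > st.py <<'E'
from h import *
from scipy.spatial.transform import Rotation as R
p=np.load('bin.npy');o=bot.get_obs();d=o['ee_pos'][:2]-p[:2];c,s=np.cos(p[2]),np.sin(p[2])
M=R.from_quat(o['ee_rot']).as_matrix();B=np.array([[c,-s,0],[s,c,0],[0,0,1]]).T@M
print('t',o['clock'],'bin xy mm',((c*d[0]+s*d[1])*1e3).round(1),((-s*d[0]+c*d[1])*1e3).round(1),'z',(o['ee_pos'][2]*1e3).round(1),'yaw err',np.degrees(np.arctan2(B[0,0],B[1,0])).round(2),'tilt',B[:2,2].round(3),'F',o['wrist_force'].round(1),'gap',o['finger_gap'])
E
python3 st.py
```

```text
clock: 0.93
ee_pos: [0.3757, -0.5441, 0.2179]
ee_rot: [0.774, 0.633, 0.0, -0.006]
wrist_force: [1.2, -0.7, -0.9]
finger_gap: 0.0264
t 0.9333 bin xy mm -39.0 -668.7 z 217.9 yaw err 1.97 tilt [-0.009  0.009] F [ 1.2 -0.7 -0.9] gap 0.02639675528648216
```

```bash
python3 -m handwheel '{"grip":[1,1,1,1,1,1,1,1,1,1],"translation":[[40,0,0],[40,0,0],[40,0,0],[40,0,0],[40,0,0],[40,0,0],[40,0,0],[40,0,0],[40,0,0],[40,0,0]],"rot":[[0,0,-2],[0,0,0],[0,0,0],[0,0,0],[0,0,0],[0,0,0],[0,0,0],[0,0,0],[0,0,0],[0,0,0]]}'
python3 st.py
```

```text
clock: 1.77
ee_pos: [0.4421, -0.1328, 0.2154]
ee_rot: [0.763, 0.647, -0.001, -0.011]
wrist_force: [0.8, -0.1, 0.0]
finger_gap: 0.0002
t 1.7667 bin xy mm -41.5 -252.1 z 215.4 yaw err -0.08 tilt [-0.019  0.013] F [ 0.8 -0.1  0. ] gap 0.0002450308478822697
```

```bash
python3 -m handwheel '{"grip":[1,1,1,1,1,1,1,1,1],"translation":[[40,0,0],[40,0,0],[40,0,0],[40,0,0],[40,0,0],[40,0,0],[0,-5,35],[0,-5,35],[0,0,0]],"rot":[[0,0,0],[0,0,0],[0,0,0],[0,0,0],[0,0,0],[0,0,0],[0,0,0],[0,0,0],[0,0,0]]}'
python3 - <<'E'
from h import *
snap('top','top1');snap('scene','scene1');snap('wrist','wrist1')
E
python3 st.py
```

```text
clock: 2.52
ee_pos: [0.4699, 0.1269, 0.1492]
ee_rot: [0.76, 0.65, 0.003, -0.011]
wrist_force: [-1.0, -0.7, -1.3]
finger_gap: 0.0004
t 2.6667 bin xy mm -52.8 9.5 z 155.4 yaw err -0.6 tilt [-0.006  0.023] F [0.3 0.7 0.6] gap 0.0003115557308968858
```

View pics/wrist1.png

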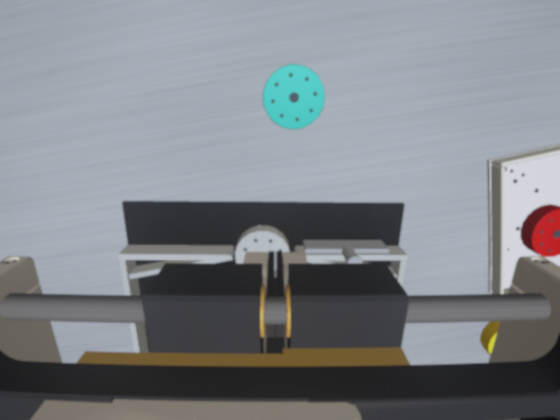

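View pics/scene1.png

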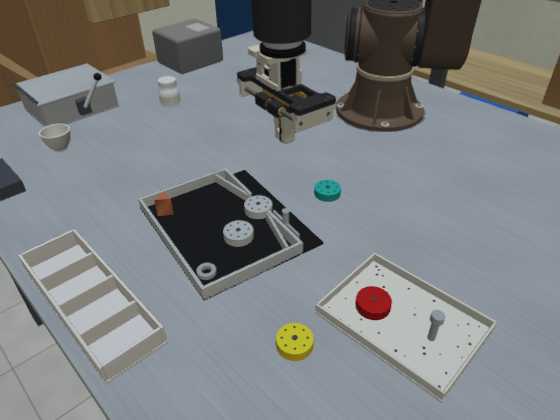

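```bash
python3 -m handwheel '{"grip":[1,1,1,1,1,1],"translation":[[-9,3,20],[0,0,35],[0,0,35],[0,0,25],[0,0,0],[0,0,0]],"rot":[[0,-1.3,-0.6],[0,0,0],[0,0,0],[0,0,0],[0,0,0],[0,0,0]]}'
python3 st.py
```

```text
clock: 3.17
ee_pos: [0.488, 0.1196, 0.0516]
ee_rot: [0.757, 0.653, 0.01, 0.001]
wrist_force: [0.7, -0.3, 0.8]
finger_gap: 0.0005
t 3.1667 bin xy mm -37.9 4.3 z 51.6 yaw err -1.04 tilt [0.014 0.013] F [ 0.7 -0.3  0.8] gap 0.00050736931727115
```

```bash
python3 -m handwheel '{"grip":[1,1,1],"translation":[[-4,-11,5],[0,0,0],[0,0,0]],"rot":[[0.8,-0.7,1],[0,0,0],[0,0,0]]}'
python3 st.py
```

```text
clock: 3.42
ee_pos: [0.4811, 0.1182, 0.053]
ee_rot: [0.763, 0.646, 0.004, 0.001]
wrist_force: [0.1, 0.1, -0.0]
finger_gap: 0.0002
t 3.4167 bin xy mm -44.5 1.9 z 53.0 yaw err 0.03 tilt [0.007 0.006] F [ 0.1  0.1 -0. ] gap 0.00017636556080388423
```

```bash
python3 -m handwheel '{"grip":[1,1,1,1,1],"translation":[[-1,-3,15],[0,-1,15],[0,0,10],[0,0,0],[0,0,0]],"rot":[[0.4,-0.3,0],[0,0,0],[0,0,0],[0,0,0],[0,0,0]]}'
python3 st.py
python3 - <<'E'
from h import *
snap('top','top2');snap('scene','scene2')
a=cv2.imread('pics/scene2.png')[140:280,180:380]; cv2.imwrite('pics/z3.png',cv2.resize(a,None,fx=3.5,fy=3.5,interpolation=cv2.INTER_CUBIC))
E
```

```text
clock: 3.83
ee_pos: [0.4851, 0.1217, 0.0211]
ee_rot: [0.762, 0.647, 0.009, 0.001]
wrist_force: [-0.5, -0.9, 0.8]
finger_gap: 0.0002
t 3.8333 bin xy mm -41.1 6.0 z 21.1 yaw err -0.14 tilt [0.014 0.012] F [-0.5 -0.9  0.8] gap 0.00024875717105916727
```

View pics/z3.png

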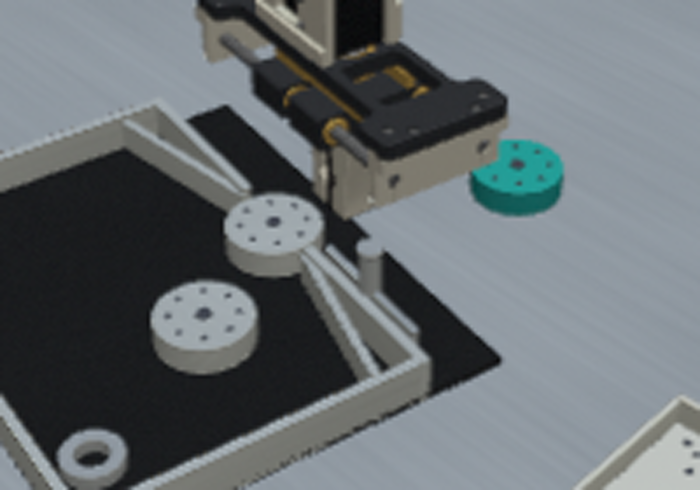

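```bash
python3 -m handwheel '{"grip":[1,1,1,1],"translation":[[-6,-2,5],[0,0,4],[0,0,0],[0,0,0]],"rot":[[0.9,-0.8,0],[0,0,0],[0,0,0],[0,0,0]]}'
python3 st.py
```

```text
clock: 4.27
ee_pos: [0.4829, 0.1162, 0.013]
ee_rot: [0.762, 0.647, -0.001, -0.0]
wrist_force: [0.8, -0.0, 1.1]
finger_gap: 0.0008
t 4.2667 bin xy mm -42.4 0.2 z 13.0 yaw err -0.15 tilt [-0.002 -0.001] F [ 0.8 -0.   1.1] gap 0.0007769183261106638
```

```bash
python3 -m handwheel '{"grip":[1,1,1,1,1,1,1,1],"translation":[[0,5,0],[0,5,0],[0,5,0],[0,4,0],[0,4,0],[0,4,0],[0,3,0],[0,0,0]],"rot":[[0,0,0],[0,0,0],[0,0,0],[0,0,0],[0,0,0],[0,0,0],[0,0,0],[0,0,0]]}'
python3 st.py
python3 - <<'E'
from h import *
snap('scene','scene3');snap('top','top3')
a=cv2.imread('pics/scene3.png')[140:280,180:380]; cv2.imwrite('pics/z4.png',cv2.resize(a,None,fx=3.5,fy=3.5,interpolation=cv2.INTER_CUBIC))
E
```

```text
clock: 4.93
ee_pos: [0.5158, 0.1106, 0.0128]
ee_rot: [0.762, 0.647, -0.001, -0.0]
wrist_force: [0.6, 0.1, 1.3]
finger_gap: 0.0003
t 4.9333 bin xy mm -9.0 0.0 z 12.8 yaw err -0.15 tilt [-0.002 -0.002] F [0.6 0.1 1.3] gap 0.0003053684698298022
```

View pics/z4.png

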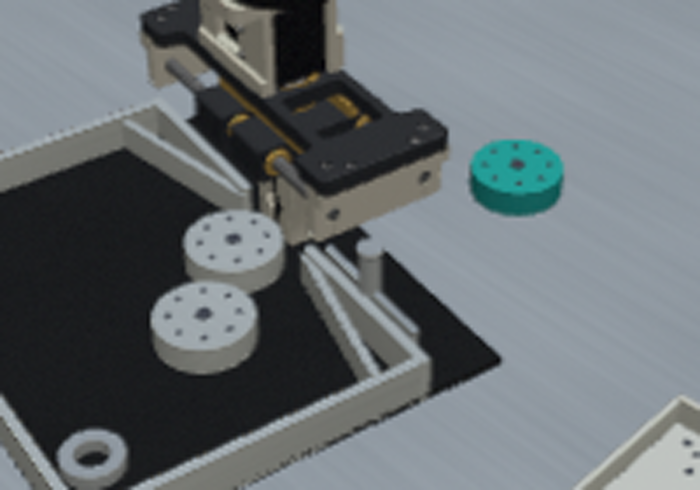

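```bash
python3 -m handwheel '{"grip":[1,1,1,1,1],"translation":[[0,4,0],[0,4,0],[0,4,0],[0,2,0],[0,0,0]],"rot":[[0,0,0],[0,0,0],[0,0,0],[0,0,0],[0,0,0]]}'
python3 st.py
python3 - <<'E'
from h import *
snap('scene','scene4')
a=cv2.imread('pics/scene4.png')[140:280,180:380]; cv2.imwrite('pics/z5.png',cv2.resize(a,None,fx=3.5,fy=3.5,interpolation=cv2.INTER_CUBIC))
E
```

```text
clock: 5.45
ee_pos: [0.5298, 0.108, 0.0127]
ee_rot: [0.762, 0.647, -0.002, -0.0]
wrist_force: [-1.1, 0.4, 0.4]
finger_gap: 0.0006
t 5.45 bin xy mm 5.2 -0.1 z 12.7 yaw err -0.18 tilt [-0.003 -0.002] F [-1.1  0.4  0.4] gap 0.0005680544350950449
```

View pics/z5.png

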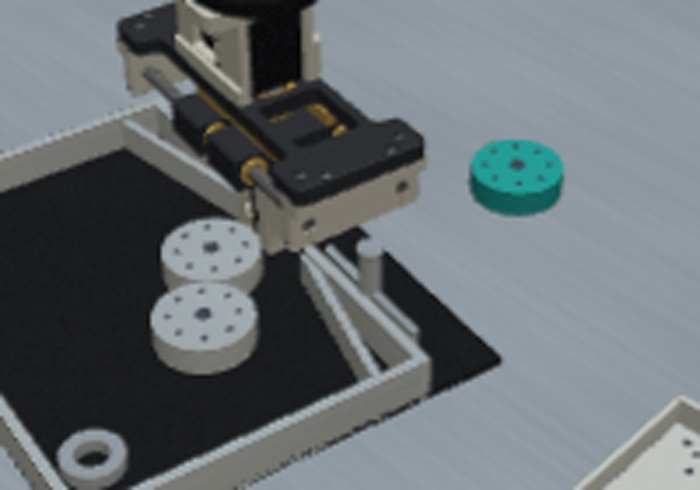

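```bash
cat > m.py <<'E'
from h import *
p=np.load('bin.npy');c,s=np.cos(p[2]),np.sin(p[2])
def b(f,u,v,z):
    w=px2w(load(f),u,v,z);d=w[:2]-p[:2];return ((c*d[0]+s*d[1])*1e3).round(1),((-s*d[0]+c*d[1])*1e3).round(1)
E
python3 - <<'E'
from m import *
q=lambda u,v:(180+u/3.5,140+v/3.5)
print('before',b('scene2',*q(273,221),.023),'loose',b('scene2',*q(204,314),.023))
print('now',b('scene4',*q(211,247),.023),'loose',b('scene4',*q(203,314),.023))
E
```

```text
before (np.float64(2.6), np.float64(1.0)) loose (np.float64(74.4), np.float64(48.8))
now (np.float64(43.3), np.float64(1.7)) loose (np.float64(74.8), np.float64(48.5))
```

```bash
python3 -m handwheel '{"grip":[1,1,1,1,1,1,1,1,1,1],"translation":[[0,-12,0],[0,-20,0],[0,-12,0],[0,0,-30],[0,0,-30],[0,0,-20],[35,8,0],[40,10,0],[40,10,0],[15,5,0]],"rot":[[0,0,0],[0,0,0],[0,0,0],[0,0,0],[0,0,0],[0,0,0],[0,0,0],[0,0,0],[0,0,0],[0,0,0]]}'
python3 st.py
python3 - <<'E'
from h import *
snap('scene','scene5')
E
```

```text
clock: 6.33
ee_pos: [0.5317, 0.2396, 0.0972]
ee_rot: [0.763, 0.646, -0.001, -0.001]
wrist_force: [0.9, 0.8, -0.1]
finger_gap: 0.0005
t 6.3333 bin xy mm -14.6 129.9 z 97.2 yaw err 0.0 tilt [-0.003 -0.001] F [ 0.9  0.8 -0.1] gap 0.0005422580552140876
```

View pics/scene5.png

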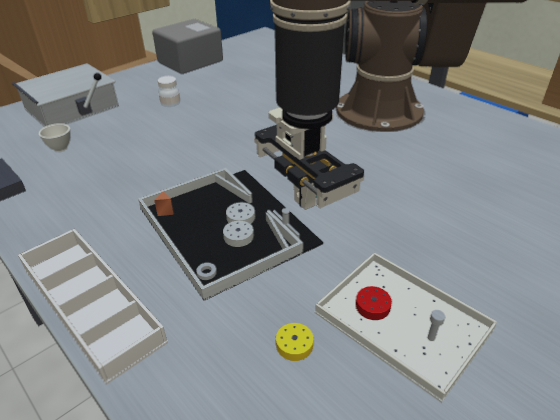

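```bash
python3 - <<'E'
from m import *
print(b('scene0',285.7,210.5,.058))
E
python3 -m handwheel '{"grip":[1,1,1,1,1],"translation":[[4,5,15],[0,0,15],[0,0,10],[0,0,0],[0,0,0]],"rot":[[0,0,0],[0,0,0],[0,0,0],[0,0,0],[0,0,0]]}'
python3 st.py
```

```text
(np.float64(-5.4), np.float64(87.2))
clock: 6.8
ee_pos: [0.536, 0.2472, 0.0561]
ee_rot: [0.761, 0.648, -0.0, -0.001]
wrist_force: [0.7, 0.2, 1.0]
finger_gap: 0.0008
t 6.8 bin xy mm -11.7 138.2 z 56.1 yaw err -0.34 tilt [-0.002  0.001] F [0.7 0.2 1. ] gap 0.0008003714771366105
```

```bash
python3 -m handwheel '{"grip":[1,1,1,1],"translation":[[-2,4,8],[0,0,8],[0,0,0],[0,0,0]],"rot":[[0,0,0],[0,0,0],[0,0,0],[0,0,0]]}'
python3 st.py;  python3 - <<'E'
from h import *
snap('scene','scene6');snap('wrist','wrist6')
a=cv2.imread('pics/scene6.png')[140:280,180:380]; cv2.imwrite('pics/z6.png',cv2.resize(a,None,fx=3.5,fy=3.5,interpolation=cv2.INTER_CUBIC))
E
```

```text
clock: 7.13
ee_pos: [0.5399, 0.244, 0.0404]
ee_rot: [0.761, 0.648, 0.0, -0.001]
wrist_force: [0.7, -0.1, 0.4]
finger_gap: 0.0003
t 7.1333 bin xy mm -7.3 135.6 z 40.4 yaw err -0.33 tilt [-0.001  0.002] F [ 0.7 -0.1  0.4] gap 0.00025418920374911474
```

View pics/z6.png

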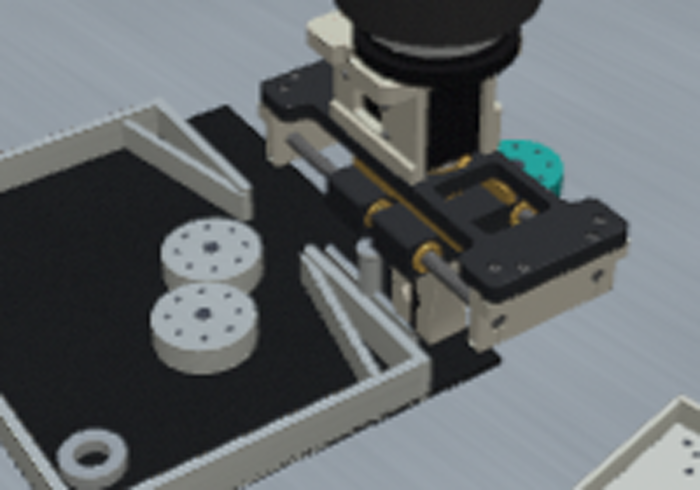

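View pics/wrist6.png

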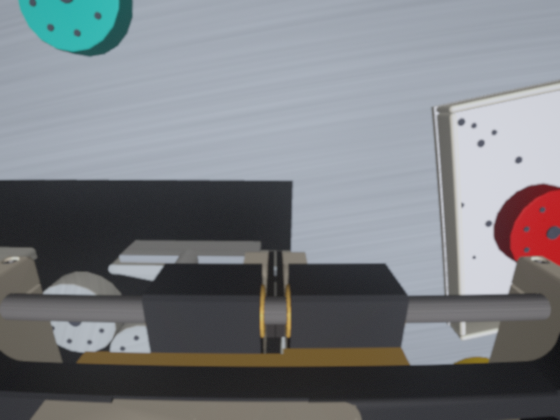

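```bash
python3 -m handwheel '{"grip":[1,1,1,1,1,1,1,1],"translation":[[-8,0,0],[-8,0,0],[-6,0,0],[-6,0,0],[-6,0,0],[-6,0,0],[-6,0,0],[0,0,0]],"rot":[[0,0,0],[0,0,0],[0,0,0],[0,0,0],[0,0,0],[0,0,0],[0,0,0],[0,0,0]]}'
python3 st.py;  python3 - <<'E'
from h import *
snap('scene','scene7')
a=cv2.imread('pics/scene7.png')[140:280,180:380]; cv2.imwrite('pics/z7.png',cv2.resize(a,None,fx=3.5,fy=3.5,interpolation=cv2.INTER_CUBIC))
E
```

```text
clock: 7.9
ee_pos: [0.5322, 0.1944, 0.0418]
ee_rot: [0.762, 0.648, 0.002, -0.001]
wrist_force: [0.5, -0.0, 0.3]
finger_gap: 0.0006
t 7.9 bin xy mm -6.7 85.4 z 41.8 yaw err -0.3 tilt [0.001 0.005] F [ 0.5 -0.   0.3] gap 0.0005676225853653201
```

View pics/z7.png

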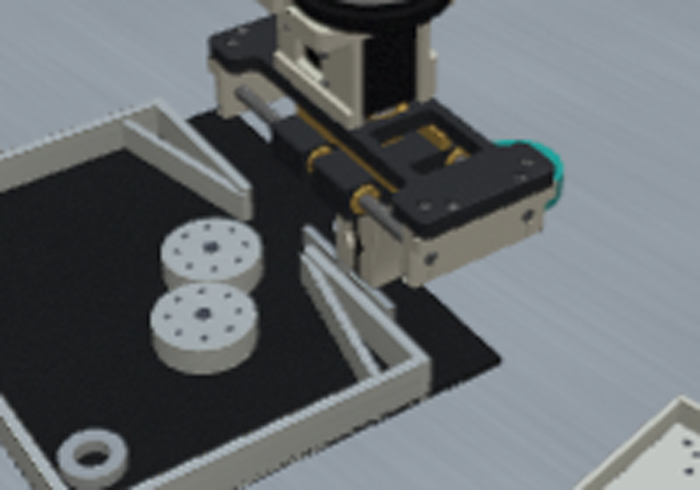

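```bash
python3 -m handwheel '{"grip":[1,1,1,1,1,1,1,1,1],"translation":[[-7,0,0],[-7,0,0],[-7,0,0],[-7,0,0],[-7,0,0],[-6,0,0],[-5,0,0],[-4,0,0],[0,0,0]],"rot":[[0,0,0],[0,0,0],[0,0,0],[0,0,0],[0,0,0],[0,0,0],[0,0,0],[0,0,0],[0,0,0]]}'
python3 st.py;  python3 - <<'E'
from h import *
snap('scene','scene8')
a=cv2.imread('pics/scene8.png')[140:280,180:380]; cv2.imwrite('pics/z8.png',cv2.resize(a,None,fx=3.5,fy=3.5,interpolation=cv2.INTER_CUBIC))
E
```

```text
clock: 8.7
ee_pos: [0.5236, 0.1407, 0.0419]
ee_rot: [0.761, 0.648, 0.003, -0.001]
wrist_force: [-0.3, 1.2, -0.6]
finger_gap: 0.0006
t 8.7 bin xy mm -6.3 31.0 z 41.9 yaw err -0.32 tilt [0.002 0.006] F [-0.3  1.2 -0.6] gap 0.0006139127131848553
```

View pics/z8.png

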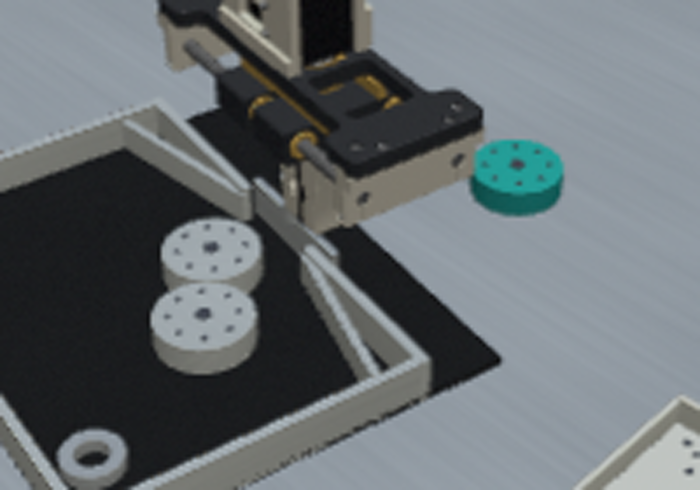

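```bash
python3 -m handwheel '{"grip":[1,1,1],"translation":[[-3,0,0],[-2,0,0],[0,0,0]],"rot":[[0,0,0],[0,0,0],[0,0,0]]}'
python3 st.py; python3 -m handwheel '{"grip":[1,1,1],"translation":[[-3,0,0],[-2,0,0],[0,0,0]],"rot":[[0,0,0],[0,0,0],[0,0,0]]}'
python3 st.py
```

```text
clock: 9.0
ee_pos: [0.523, 0.1358, 0.0419]
ee_rot: [0.761, 0.648, 0.003, -0.001]
wrist_force: [-0.9, 0.8, -0.2]
finger_gap: 0.0006
t 9.0 bin xy mm -6.1 26.1 z 41.9 yaw err -0.34 tilt [0.002 0.006] F [-0.9  0.8 -0.2] gap 0.0006210535526953392
clock: 9.25
ee_pos: [0.5232, 0.1345, 0.042]
ee_rot: [0.761, 0.648, 0.006, -0.002]
wrist_force: [-0.7, -0.3, -0.6]
finger_gap: 0.0005
t 9.25 bin xy mm -5.7 24.8 z 42.0 yaw err -0.34 tilt [0.004 0.012] F [-0.7 -0.3 -0.6] gap 0.0004809132462796383
```

```bash
python3 -m handwheel '{"grip":[1,1,1,1,1,1,1,1],"translation":[[10,0,0],[20,0,0],[0,0,-20],[0,-5,-40],[0,-20,-40],[0,-30,-20],[0,-30,0],[0,0,0]],"rot":[[0,0,0],[0,0,0],[0,0,0],[0,0,0],[0,0,0],[0,0,0],[0,0,0],[0,0,0]]}'
python3 st.py
python3 - <<'E'
from h import *
for n,s in(('scene',(slice(140,280),slice(180,380))),('top',(slice(120,310),slice(210,410)))):
    snap(n,n+'9'); a=cv2.imread(f'pics/{n}9.png')[s]; cv2.imwrite(f'pics/z9{n}.png',cv2.resize(a,None,fx=3,fy=3,interpolation=cv2.INTER_CUBIC))
E
```

```text
clock: 9.92
ee_pos: [0.4424, 0.1792, 0.1645]
ee_rot: [0.762, 0.648, 0.002, -0.001]
wrist_force: [-1.8, -0.9, -1.1]
finger_gap: 0.0001
t 9.9167 bin xy mm -92.7 55.6 z 164.5 yaw err -0.23 tilt [-0.     0.004] F [-1.8 -0.9 -1.1] gap 0.00011481438905445828
```

View pics/z9scene.png

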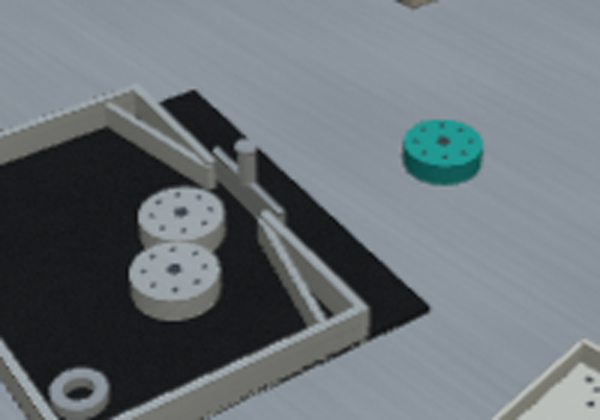

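View pics/z9top.png

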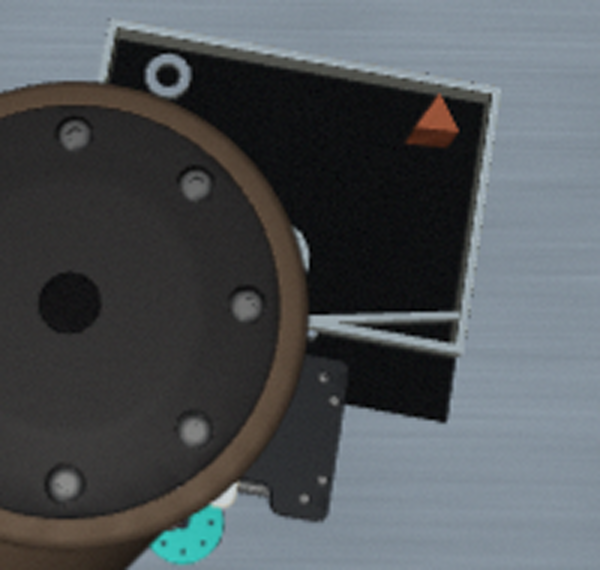

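Run:
```python
from m import *
q=lambda u,v:(180+u/3,140+v/3)
print('handle',b('scene9',*q(246,146),.058),'shutter ends',b('scene9',*q(216,150),.030),b('scene9',*q(282,217),.030),'discs',b('scene9',*q(181,212),.023),b('scene9',*q(175,269),.023))
```

```text
handle (np.float64(-5.2), np.float64(5.7)) shutter ends (np.float64(-5.5), np.float64(-35.0)) (np.float64(-3.3), np.float64(50.4)) discs (np.float64(43.3), np.float64(2.1)) (np.float64(74.2), np.float64(48.8))
```

```bash
python3 -m handwheel '{"grip":[1,1,1,1,1,1,1,1],"translation":[[-20,0,-20],[-40,0,-10],[-40,0,0],[-40,0,0],[-40,0,0],[-40,0,0],[-20,0,0],[0,0,0]],"rot":[[0,0,0],[0,0,0],[0,0,0],[0,0,0],[0,0,0],[0,0,0],[0,0,0],[0,0,0]]}'
python3 st.py
python3 - <<'E'
from h import *
from fit import T
p=np.load('bin.npy')
for n,s in(('scene',(165,225,215,300)),('top',(180,260,220,330))):
    snap(n,n+'10'); a=cv2.imread(f'pics/{n}10.png'); cc=load(n+'10'); k=7
    r=cv2.resize(a[s[0]:s[1],s[2]:s[3]],None,fx=k,fy=k,interpolation=cv2.INTER_CUBIC)
    for P in [[-.008,0,.058],[-.0055,.042,.03],[-.0055,-.042,.03],[0,.032,.028],[0,-.032,.028]]:
        u=w2px(cc,T(p,P))[0]; cv2.circle(r,tuple(int((x-o+.5)*k) for x,o in zip(u,(s[2],s[0]))),3,(0,0,255),-1)
    cv2.imwrite(f'pics/za{n}.png',r)
E
```

```text
clock: 10.68
ee_pos: [0.41, -0.0655, 0.1925]
ee_rot: [0.759, 0.651, -0.002, 0.0]
wrist_force: [-0.1, -0.0, 0.1]
finger_gap: -0.0
t 10.6833 bin xy mm -84.3 -191.0 z 192.5 yaw err -0.67 tilt [-0.002 -0.004] F [-0.1 -0.   0.1] gap -1.9301417013290053e-05
```

View pics/zascene.png

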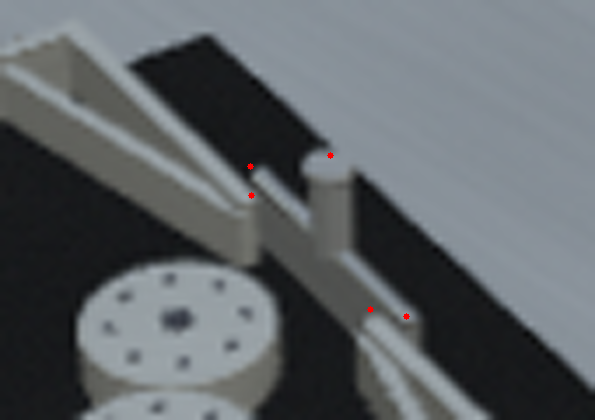

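View pics/zatop.png

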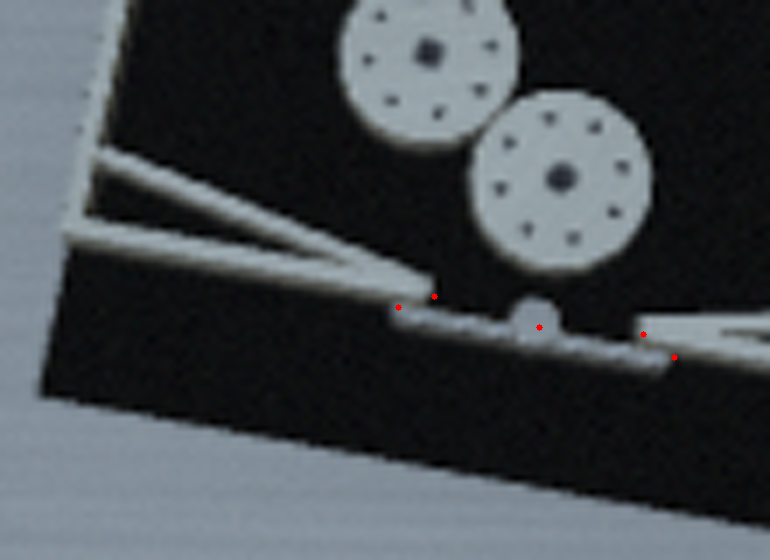

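Run:
```python
from workcell import bot
print(bot.close_job())
```

```text
the job is handed in; nothing more can be done
None
```

The jammed disc is back inside the bin and the shutter is shut. I handed the job in at about 10.8 s of the 38 s allowed; no verdict is reported.

- **Disc:** with the fingers closed, I slid it along the floor from about x = 2 mm to x = 43 mm in the bin's frame (29 mm needed). The loose disc is still at about (74, 48) mm. Both discs look flat.
- **Shutter:** I pushed the handle from its +y side until the tool made only about 1 mm of a 5 mm command, which I took as the end stop. Then I drew the arm clear of everything.
- **Last check, top camera:** the shutter overlaps the outlet almost evenly on both sides, off by about 1.6 mm, which gives a joint value of about 0.098 m (0.09 m needed).

**Checks that disagreed:**
- **Shutter position:** the scene camera put the handle at y = 5.7 mm, or a value of about 0.094 m. That camera had read 2–3 mm high in y elsewhere, so I trusted the top view. Both values pass.
- **End stop:** the wrist force showed no clear rise when the tool stalled, so the stop is inferred from the stall and the pictures.
- **Shutter at the start:** it already stood about 13–16 mm along rather than at 0.

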